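Cock and fire the model-car launcher

TASK

Launch the model car from the spring launcher: draw the sprung striker arm back by its upright knob until the catch inside the drum holds it, feeling for it, without letting the arm snap forward early and without forcing it hard against its back stop, then take your hand off. Next press the trigger paddle so that the striker kicks the car along the track into the bay at the far end, and let the paddle come up again. Do not touch the car yourself and leave the jar, the tape and the screwdriver where they are.

Things in the scene. Friction and masses are not known exactly. Their poses are not given: they have to be found in the camera images.
- rig: Launcher fixed to the bench: 12 mm plywood base, grey drum housing 152 mm across (top 34 mm above the bench), aluminium striker arm turning above the drum, black track. Origin on the bench surface under the striker's pivot. z up; +y is the direction in which the car is launched; the relaxed striker arm points along its -x.
- pivot (a point): Point on the vertical turning axis of the striker arm, in the centre of the drum, 48 mm above the bench. A steel shaft 18 mm thick and a spring coil 36 mm across stand there up to 76 mm above the bench.
- knob (a point): Middle of the upright knob on the striker arm: black cylinder 18 mm thick, 42 mm tall (63 to 105 mm above the bench) on a 12 mm stem, 120 mm from the pivot; this point is 84 mm above the bench. Moves on a circle about the pivot. The arm is a bar 18 mm wide, its top 48 mm above the bench; a hammer block hangs from its end, 142 mm from the pivot.
- striker (a joint): Angle of the striker arm, rad. 0: relaxed, along the rig's -x. Positive: drawn back (anticlockwise seen from above: the knob leaves along the rig's -y, away from the car). A spring pulls it to 0: about 11 N at the knob per rad. The hidden catch engages by itself at an angle adjusted anew each time, anywhere from 0.70 to 1.14. Let go uncaught, it snaps past 0 and hits the car.
- backstop: Hard steel stop hidden in the drum, 60 mm from the pivot. The arm meets it 0.03 to 0.05 rad past the angle where the catch engages; the pull then rises steeply. Load it by 30 N at most (15 N at the knob above the spring's pull). Over the 0.3 rad before the catch the pull gains 1 to 2 N. Eased back from the stop, a caught arm stays after 0.03 to 0.06 rad and no longer pulls. Origin: as the rig's.
- trigger (a joint): Travel of the sprung trigger paddle in m. 0: up, 0.010: fully down. It starts at 1 N, and the loaded catch lets go between 6 mm and fully down, at 5 to 9 N.
- paddle (a point): Centre of the upper face of the black trigger paddle, 30 by 34 mm, 34 mm above the bench when up; it sticks out of the drum 115 mm from the pivot. Pressed straight down.
- car (a joint): Place of the white model car along its slot, m: 0 nearest the striker, 0.272 against the rubber buffer at the track's end. Starts between 0 and 0.025. It is in the end bay (two aluminium side rails behind a white line across the track) from 0.17 on, its nose then 20 mm or more past the line. Slides easily (0.1 N of friction), only along the track.
- car_tail (a point): Middle of the car's tail, on the rig's x = -0.14, 34 mm above the bench, 30 mm + the car's joint value along the rig's +y from the pivot. The car is 110 mm long (from here along the rig's +y), 50 mm wide, and its top is 56 mm above the bench.
- jar: Bystander: clear screw-top jar, 56 mm across, 70 mm tall, loose. Origin at the centre of its underside.
- tape: Bystander: roll of paper tape lying flat, 90 mm across, 22 mm tall, loose. Origin at the centre of its underside.
- driver: Bystander: screwdriver lying on the bench beyond the drum, loose. Origin near its middle, on its underside.

How it is judged:
By the outcome, as a careful person would: the job done as asked, in the order asked, and still so for the second after the job is handed in, with the robot touching nothing.
It also fails if it takes over 72 s, if anything falls off the work surface, if the arm or the gripper's body presses on something with over 40 N, if the wrist force passes 120 N, or if a joint passes its speed limit or range.

ROBOT

A 6-joint arm with a two-finger parallel gripper is mounted at the origin on the work surface. World frame = base frame: x ahead of the robot, y to its left, z up, the work surface at z = 0. Lengths are in mm, angles in rad, forces in N, time in s.
With the tool pointing down it reaches from about 275 to 1000 mm from the base axis. Payload 8.4 kg.
Tool frame: the origin (TCP) lies on the centre line of the jaws, within the pads' length; the fingertips stand 22 mm ahead of it and the grasp point (between the pads) lies 3 mm ahead of it; z points along the fingers, y is the direction in which the jaws open and shut (so a half turn about z gives the same grasp; the last joint's range is limited). The gripper opens to 85 mm and grips with 20 to 120 N. Pads are 22 mm wide; open, the fingers measure 114 mm over their backs; the gripper's body (76 mm by 85 mm) begins 54 mm behind the grasp point. The pads swing forward as they close: fully open they stand 13 mm farther back than shut.
Start: joints at [1.209, 0.353, 1.633, -0, 1.155, -0.002], TCP at [220.053, 584.983, 253.281] pointing down, gripper open.
Joint ranges: [-2.63, 2.63], [-0.92, 2.1], [0.06, 2.66], [-1.3, 4.44], [0, 2.69], [-3.02, 3.02]. Speed limits (rad/s): [2.22, 2.22, 2.79, 3.14, 3.14, 3.14].

INTERFACE

Orientations are given as [roll, pitch, yaw] about the fixed x, y, z axes, in that order (R = Rz(yaw) Ry(pitch) Rx(roll)).
In Python, from rig import r gives the robot as it stands.
- The arm moves only by the tool carry_out, never from a script. Its argument "rows" is text: rows parted by semicolons, each of 5 numbers parted by spaces: the opening, from 0 (shut) to 1 (fully open), then the shift along the tool's x, y, z in units of 30 mm (1.0 is 30 mm), then the turn about the tool's z in units of 8 degrees (1.0 is 8 degrees). A call has 1 to 12 rows; each row shifts and turns the commanded pose from where the row before left it, along the tool's axes as they then stand; what a row does not reach is not made up. A row lasts 1/8 s, in which the tool goes at most 62.5 mm and 10.7 degrees, less where a joint would pass 70% of its speed; a pose out of reach is approached as far as the arm can. A call is refused whole if a number of a shift passes 1 or a number of a turn 1, either way. A call with a gripper value outside its range is refused whole. The fingers move at their own pace and stop on an object; "newtons" is the grip in N (left out, the last holds). Time passes only in rows, so rows that do not move let the fingers close. It gives the time, the measured TCP pose, the force and the opening at its end, in the units of the state.
- r.sense(): the state, without advancing time (a new reading comes with each control period).
- r.grab_frame(name): name is "scene" or "top"; returns the picture (384x512x3 uint8, blue, green, red); there is no depth.
- r.get_calibration(name): a dict with "intrinsics" (3x3 intrinsics, pixels), "position" and "rotation" of the camera in the world. Camera axes: x right, y up, looking along -z (the intrinsics and any distortion apply to the point x, -y, -z); pixel columns grow to the right and rows downward; lengths in mm; the calibration is good to about 2 mm. A picture is of the moment at which its call begins. get_calibration takes no time and is no camera call.
- r.sign_off(): hands the job in, once; it reports no verdict.
The state is a dict: "clock": time; "qpos": joint angles; "qvel": joint speeds; "joint_efforts": joint torques, N m; "eef_pos": TCP position; "tcp_rot": TCP orientation; "contact_force": force on the tool from outside, world axes, zero at the start; "wrist_torque": the same for the moment, N m; "opening": opening from 0.0 (shut) to 1.0 (fully open).
Only numpy, scipy, OpenCV 4.12 (cv2) and the standard library are available. Lean on these libraries where they do the work, as an engineer would, in place of code of your own. Each camera call takes 0.05 s, during which the arm holds its last target.

## Working session

There is one attempt and no reset: what is moved stays moved. The work goes in short steps, Python scripts to look and compute and a tool call to move; the robot and the scene stay as the last step left them, time stands still between calls to the robot, and variables do not carry over. Pictures are saved under pics/ and viewed, and the job is handed in when it is done.

Besides the shell and the picture viewer there is one more tool, called after "Emit:" by a JSON object that holds its "name" and its "arguments". carry_out: Moves the arm, as the interface text tells. Its arguments: {"type":"object","properties":{"rows":{"type":"string"},"newtons":{"type":"number"}},"required":["rows"]}

```bash
mkdir -p pics; python3 - <<'E'
from rig import r
import cv2
s=r.sense(); print(s)
for n in("scene","top"):
    cv2.imwrite(f"pics/{n}0.png",r.grab_frame(n)); print(n,r.get_calibration(n))
E
```

```text
{'clock': 0.0, 'qpos': array([ 1.20857469e+00,  3.53645663e-01,  1.63414701e+00, -2.95306710e-06,
        1.15517864e+00, -2.42151220e-03]), 'qvel': array([ 3.89381316e-04,  2.20733626e-04,  1.91167781e-03, -2.96741017e-05,
        1.29908045e-04,  6.46960209e-05]), 'joint_efforts': array([ 3.14255667e-03, -6.05261207e+01, -3.42078602e+01,  9.15475857e-05,
        9.22510866e-03, -5.87787167e-05]), 'eef_pos': array([219.90980644, 584.55734909, 252.55769295]), 'tcp_rot': array([-3.14021398e+00, -6.38446576e-07,  2.78179372e+00]), 'contact_force': array([-0.14472912,  0.97416809,  0.19918553]), 'wrist_torque': array([-0.02441813, -0.01229205,  0.00804249]), 'opening': 0.9989614782553908}
scene {'intrinsics': array([[404.01933287,   0.        , 255.46662525],
       [  0.        , 404.01933287, 191.90589327],
       [  0.        ,   0.        ,   1.        ]]), 'position': array([1006.58400437,  332.56852419,  942.07004762]), 'rotation': array([ 0.56677614, -0.00907555,  2.23067092])}
top {'intrinsics': array([[430.77442387,   0.        , 245.74870961],
       [  0.        , 430.77442387, 192.57872569],
       [  0.        ,   0.        ,   1.        ]]), 'position': array([ 498.8762052 ,   22.82852037, 1011.50766537]), 'rotation': array([ 0.09611059, -0.01935256, -1.56770557])}
```

View pics/scene0.png

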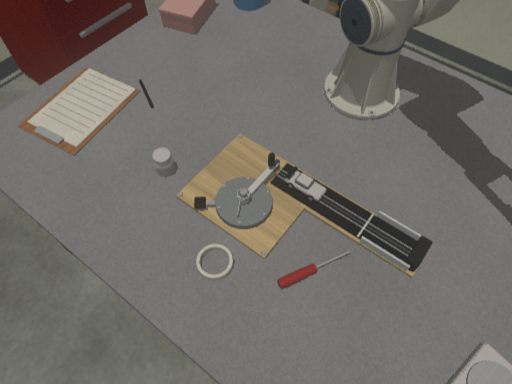

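View pics/top0.png

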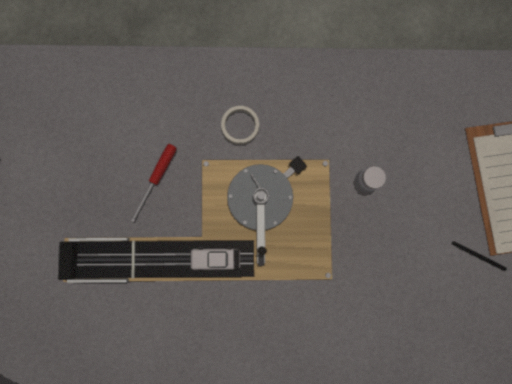

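```bash
cat > h.py <<'E'
import numpy as np, cv2
from rig import r
from scipy.spatial.transform import Rotation as Ro
def cam(n):
    c=r.get_calibration(n); return np.array(c["intrinsics"]),np.array(c["position"]),Ro.from_euler("xyz",c["rotation"]).as_matrix()
def ray(n,uv):
    K,p,R=cam(n); d=np.linalg.inv(K)@[uv[0],uv[1],1]; return p,R@(d*[1,-1,-1])
def onz(n,uv,z):
    p,d=ray(n,uv); return p+d*(z-p[2])/d[2]
def proj(n,P):
    K,p,R=cam(n); q=(R.T@(np.array(P)-p))*[1,-1,-1]; q=K@q; return q[:2]/q[2]
def tri(a,b):
    (p1,d1),(p2,d2)=ray("scene",a),ray("top",b)
    A=np.stack([d1,-d2],1); t=np.linalg.lstsq(A,p2-p1,rcond=None)[0]
    x,y=p1+t[0]*d1,p2+t[1]*d2; return (x+y)/2,np.linalg.norm(x-y)
E
python3 - <<'E'
from h import *
t=cv2.imread("pics/top0.png"); s=cv2.imread("pics/scene0.png")
cv2.imwrite("pics/topc.png",cv2.resize(t[145:290,50:345],None,fx=2.7,fy=2.7,interpolation=cv2.INTER_CUBIC))
cv2.imwrite("pics/scenec.png",cv2.resize(s[130:280,175:440],None,fx=3,fy=3,interpolation=cv2.INTER_CUBIC))
hsv=cv2.cvtColor(t,cv2.COLOR_BGR2HSV)
m=cv2.inRange(hsv,(8,70,60),(30,255,255)); m[:, 345:]=0
c=max(cv2.findContours(m,0,2)[0],key=cv2.contourArea)
ap=cv2.approxPolyDP(c,3,True)[:,0]
for u in ap: print(u,onz("top",u,12).round(1))
g=cv2.cvtColor(t,cv2.COLOR_BGR2GRAY)
# drum: non-wood hole inside base
roi=np.zeros_like(m); roi[163:233,222:300]=255
hole=cv2.bitwise_and(cv2.bitwise_not(m),roi)
hole=cv2.morphologyEx(hole,cv2.MORPH_OPEN,cv2.getStructuringElement(2,(25,25)))
c=max(cv2.findContours(hole,0,2)[0],key=cv2.contourArea)
e=cv2.fitEllipse(c); print(e,onz("top",e[0],34))
# black
k=cv2.inRange(g,0,38)
n,l,st,ce=cv2.connectedComponentsWithStats(k)
for i in range(1,n):
    if st[i,4]>15: print(st[i],ce[i].round(1))
E
```

```text
[129 238] [489.2 271.6  12. ]
[252 240] [485.4 -11.   12. ]
[253 276] [403.5 -13.4  12. ]
[129 277] [400.9 269.   12. ]
[130 281] [392.  266.5  12. ]
[330 279] [ 396.9 -190.3   12. ]
[331 275] [ 406.  -192.7   12. ]
[324 276] [ 403.7 -176.6   12. ]
[331 273] [ 410.5 -192.8   12. ]
[328 164] [ 663.9 -189.8   12. ]
[323 166] [ 659.1 -177.9   12. ]
[324 160] [ 673.4 -180.4   12. ]
[302 160] [ 673.  -128.5   12. ]
[305 168] [ 654.  -135.3   12. ]
[288 178] [630.1 -95.1  12. ]
[293 204] [ 569.1 -106.4   12. ]
[280 224] [522.5 -75.9  12. ]
[266 230] [508.5 -43.4  12. ]
[262 266] [426.2 -34.1  12. ]
[256 263] [433.  -20.3  12. ]
[255 230] [508.5 -17.9  12. ]
[244 227] [515.3   7.6  12. ]
[231 215] [542.9  37.8  12. ]
[227 188] [605.8  47.5  12. ]
[234 175] [636.5  31.4  12. ]
[248 165] [660.3  -1.3  12. ]
[263 163] [665.3 -36.5  12. ]
[283 172] [644.3 -83.5  12. ]
[291 160] [ 672.9 -102.5   12. ]
[202 160] [671.5 106.6  12. ]
[202 235] [496.6 104.3  12. ]
((259.78057861328125, 196.9488983154297), (65.29084014892578, 65.51502990722656), 33.38579559326172) [583.34233043 -27.81981858  34.        ]
[291 158  14  12  54] [298.1 163.9]
[136 241 116  12 837] [181.5 246. ]
[  59  242   72   37 1902] [ 90.8 259.6]
[453 243  53  27 178] [479.9 256.4]
[259 248   7   9  31] [261.5 251.3]
[135 251 118  26 976] [186.8 271.1]
[111 256  18   3  22] [119.5 256.9]
[137 256  22   2  32] [148.2 256.6]
[114 261  16   2  25] [120.8 261.4]
[176 260  14   2  16] [183.  260.8]
```

```bash
ls pics
```

```text
scene0.png
scenec.png
top0.png
topc.png
```

View pics/topc.png

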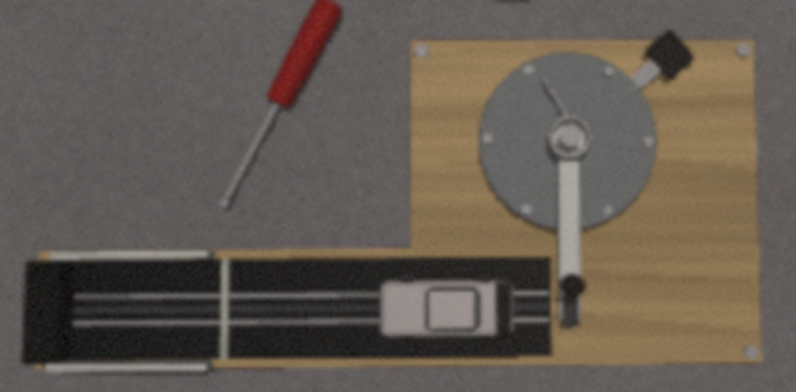

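View pics/scenec.png

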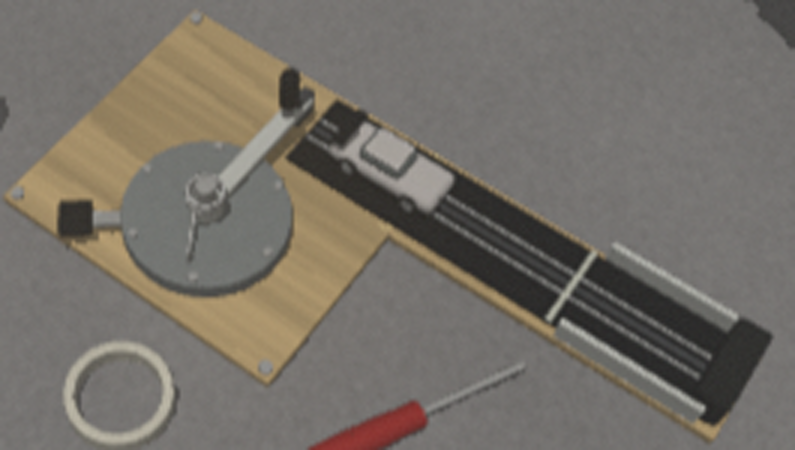

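```bash
python3 - <<'E'
from h import *
piv=onz("top",(259.8,196.9),34)
print("piv",piv)
a=cv2.imread("pics/scene0.png");g=cv2.cvtColor(a,6)
n,l,st,ce=cv2.connectedComponentsWithStats(cv2.inRange(g,0,45))
for i in range(1,n):
    x,y=ce[i]
    if st[i,4]>15 and 190<x<300 and 140<y<240: print(st[i],ce[i].round(1))
for z in(84,95,105): print("knob top z",z,onz("top",(261.5,251.0),z))
# knob top scene ~ (271.5,154.5), 
print("tri knob",tri((271.5,155),(261.5,251.3)))
pad=onz("top",(297.9,164.6),34); print("paddle",pad,np.linalg.norm((pad-piv)[:2]))
ps=onz("scene",(200.3,202),34);print("paddle scene",ps,np.linalg.norm((ps-piv)[:2]))
for y in (10,): pass
for nm in("top","scene"):
  for P in ([583.3,-27.8,76],[463.3,-29,105],[463.3,-29,63],[463.3,-29,84]): print(nm,P,proj(nm,P).round(1))
s=r.sense();print(Ro.from_euler("xyz",s["tcp_rot"]).as_matrix().round(3))
E
```

```text
piv [583.45440739 -27.86412732  34.        ]
knob top z 84 [463.10433213 -28.9022925   84.        ]
knob top z 95 [463.52857726 -28.2887785   95.        ]
knob top z 105 [463.91425464 -27.73103849 105.        ]
tri knob (array([462.78169344, -27.36997634, 101.01859796]), np.float64(1.364336985885802))
paddle [ 658.43340136 -115.56648375   34.        ] 115.38437007478126
paddle scene [ 658.89570108 -109.63777062   34.        ] 111.25788750299022
top [583.3, -27.8, 76] [260.8 195.3]
top [463.3, -29, 105] [262.1 251.3]
top [463.3, -29, 63] [261.  250.5]
top [463.3, -29, 84] [261.5 250.9]
scene [583.3, -27.8, 76] [242.5 190.5]
scene [463.3, -29, 105] [270.7 153.9]
scene [463.3, -29, 63] [270.1 163.4]
scene [463.3, -29, 84] [270.4 158.7]
[[-0.936  0.352 -0.   ]
 [ 0.352  0.936 -0.001]
 [ 0.    -0.001 -1.   ]]
```

Emit:
{"name": "carry_out", "arguments": {"rows": "0.6 -0.87 -0.96 0 0; 0.6 -0.87 -0.96 0 0; 0.6 -0.87 -0.96 0 0; 0.6 -0.87 -0.96 0 0; 0.6 -0.87 -0.96 0 0; 0.6 -0.87 -0.96 0 0; 0.6 -0.87 -0.96 0 0; 0.6 -0.87 -0.96 0 0; 0.6 -0.87 -0.96 0 0; 0.6 -0.87 -0.96 0 0; 0.6 -0.87 -0.96 0 0; 0.6 -0.87 -0.96 0 0", "newtons": 20}}

```text
clock: 1.6
eef_pos: [391.7, 150.0, 253.2]
tcp_rot: [-3.142, -0.0, 2.782]
contact_force: [0.7, 0.1, 0.2]
opening: 0.6
```

Emit:
{"name": "carry_out", "arguments": {"rows": "0.6 -0.87 -0.96 0 0; 0.6 -0.87 -0.96 0 0; 0.6 -0.87 -0.96 0 0; 0.6 -0.87 -0.96 0 0; 0.6 -0.87 -0.96 0 0; 0.6 0 0 0 1; 0.6 0 0 0 1; 0.6 0 0 0 1; 0.6 0 0 0 1; 0.6 0 0 0 1; 0.6 0 0 0 1"}}

```text
clock: 2.98
eef_pos: [462.7, -29.5, 253.0]
tcp_rot: [-3.141, -0.0, 1.939]
contact_force: [-0.0, -0.4, 0.2]
opening: 0.603
```

Emit:
{"name": "carry_out", "arguments": {"rows": "0.6 0 0 0 1; 0.6 0 0 0 1; 0.6 0 0 0 1; 0.6 0 0 0 1; 0.6 0 0 0 1; 0.6 0 0 0 1; 0.6 0 0 0 1; 0.6 0 0 0 1; 0.6 0 0 0 1; 0.6 0 0 0 1; 0.6 0 0 0 0; 0.6 0 0 0 0"}}

```text
clock: 4.47
eef_pos: [462.8, -29.5, 253.2]
tcp_rot: [-3.141, 0.0, 0.551]
contact_force: [0.6, 0.2, -0.4]
opening: 0.601
```

Emit:
{"name": "carry_out", "arguments": {"rows": "0.6 0 0 0 1; 0.6 0 0 0 1; 0.6 0 0 0 1; 0.6 0 0 0 0.88; 0.6 0 0 1 0; 0.6 0 0 1 0; 0.6 0 0 1 0; 0.6 0 0 0.5 0; 0.6 0 0 0 0; 0.6 0 0 0 0"}}

```text
clock: 5.72
eef_pos: [463.7, -29.5, 149.1]
tcp_rot: [3.141, -0.001, 0.007]
contact_force: [-0.6, 0.6, -0.1]
opening: 0.599
```

```bash
python3 - <<'E'
from h import *
print(r.sense()["qpos"].round(2))
t=r.grab_frame("top"); s=r.grab_frame("scene")
a=cv2.resize(t[190:310,200:330],None,fx=3,fy=3,interpolation=cv2.INTER_CUBIC)
b=cv2.resize(s[100:220,200:330],None,fx=3,fy=3,interpolation=cv2.INTER_CUBIC)
cv2.imwrite("pics/a1.png",np.hstack([a,b]))
E
```

```text
[-0.07  0.24  2.06 -0.    0.83  1.5 ]
```

View pics/a1.png

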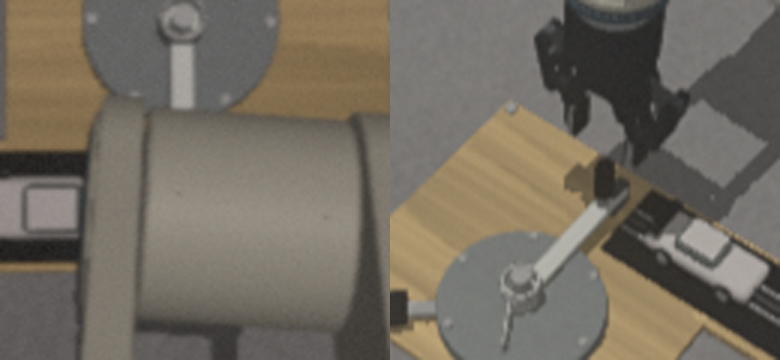

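The scene half shows the fingers straddling above the knob (crop px ~(605,180)), clear of the car. Descending and closing on the knob.

Emit:
{"name": "carry_out", "arguments": {"rows": "0.6 0 0 0.7 0; 0.6 0 0 0.7 0; 0.6 0 0 0.57 0; 0.6 0 0 0 0; 0.6 0 0 0 0"}}

```text
clock: 6.45
eef_pos: [463.6, -29.5, 90.1]
tcp_rot: [3.142, -0.001, 0.006]
contact_force: [-0.3, -0.6, 0.5]
opening: 0.601
```

Emit:
{"name": "carry_out", "arguments": {"rows": "0.35 0 0 0 0; 0.35 0 0 0 0; 0.15 0 0 0 0; 0.15 0 0 0 0; 0.15 0 0 0 0; 0.15 0 0 0 0", "newtons": 20}}

```text
clock: 7.2
eef_pos: [463.1, -29.5, 89.5]
tcp_rot: [3.142, -0.0, 0.006]
contact_force: [-1.6, 0.3, 6.1]
opening: 0.203
```

Emit:
{"name": "carry_out", "arguments": {"rows": "0.15 0.005 0.14 0 -0.25; 0.15 0.01 0.28 0 -0.5; 0.15 0.01 0.28 0 -0.5; 0.15 0.01 0.28 0 -0.5; 0.15 0.01 0.28 0 -0.5; 0.15 0.005 0.14 0 -0.25; 0.15 0 0 0 0; 0.15 0 0 0 0"}}

```text
clock: 8.2
eef_pos: [471.1, -70.3, 89.5]
tcp_rot: [-3.141, -0.001, 0.355]
contact_force: [0.2, 3.9, 6.2]
opening: 0.204
```

```bash
cat >> h.py <<'E'
PIV=np.array([583.4,-28.0])
def rep(n=4):
    for i in range(n):
        s=r.sense()
        d=s["eef_pos"][:2]-PIV; th=np.arctan2(-d[1],-d[0])-0.01; R=np.hypot(*d)
        u=d/R; tan=np.array([-u[1],u[0]])  # anticlockwise
        f=s["contact_force"]
        print("t%.2f th %.4f R %.1f yaw %.3f z %.1f Ft %.2f Fr %.2f Fz %.2f op %.3f tq %.2f"%(s["clock"],th,R,s["tcp_rot"][2],s["eef_pos"][2],f[:2]@tan,f[:2]@u,f[2],s["opening"],s["wrist_torque"][2]))
        if i<n-1: r.grab_frame("top")
E
python3 -c "
from h import *
rep()"
```

```text
t8.20 th 0.3504 R 120.0 yaw 0.355 z 89.5 Ft -3.61 Fr -1.56 Fz 6.15 op 0.204 tq -0.09
t8.25 th 0.3502 R 120.0 yaw 0.355 z 89.5 Ft -3.23 Fr -1.13 Fz 5.85 op 0.202 tq -0.06
t8.30 th 0.3502 R 120.0 yaw 0.355 z 89.5 Ft -2.82 Fr -1.31 Fz 4.79 op 0.201 tq -0.03
t8.35 th 0.3499 R 120.0 yaw 0.355 z 89.6 Ft -3.08 Fr -1.82 Fz 5.42 op 0.202 tq -0.08
```

Emit:
{"name": "carry_out", "arguments": {"rows": "0.15 0.005 0.14 0 -0.25; 0.15 0.01 0.28 0 -0.5; 0.15 0.01 0.28 0 -0.5; 0.15 0.01 0.28 0 -0.5; 0.15 0.005 0.14 0 -0.25; 0.15 0 0 0 0; 0.15 0 0 0 0"}}

```text
clock: 9.22
eef_pos: [487.1, -99.3, 89.6]
tcp_rot: [-3.141, -0.001, 0.633]
contact_force: [-1.0, 6.3, 5.0]
opening: 0.206
```

```bash
python3 -c "
from h import *
rep()"
```

```text
t9.22 th 0.6276 R 119.8 yaw 0.633 z 89.6 Ft -5.67 Fr -2.90 Fz 5.02 op 0.206 tq -0.10
t9.28 th 0.6272 R 119.9 yaw 0.634 z 89.5 Ft -4.60 Fr -3.91 Fz 5.83 op 0.207 tq -0.13
t9.32 th 0.6274 R 119.9 yaw 0.634 z 89.6 Ft -5.23 Fr -4.29 Fz 5.26 op 0.204 tq -0.16
t9.38 th 0.6275 R 119.8 yaw 0.634 z 89.6 Ft -5.06 Fr -3.22 Fz 5.60 op 0.202 tq -0.19
```

Emit:
{"name": "carry_out", "arguments": {"rows": "0.15 0.0006 0.07 0 -0.125; 0.15 0.0006 0.07 0 -0.125; 0.15 0.0006 0.07 0 -0.125; 0.15 0.0006 0.07 0 -0.125; 0.15 0.0006 0.07 0 -0.125; 0.15 0 0 0 0; 0.15 0 0 0 0"}}

```text
clock: 10.25
eef_pos: [493.4, -107.2, 89.5]
tcp_rot: [-3.141, -0.001, 0.721]
contact_force: [-1.1, 9.0, 6.3]
opening: 0.202
```

```bash
python3 -c "
from h import *
rep()"
```

```text
t10.25 th 0.7117 R 119.8 yaw 0.721 z 89.5 Ft -7.46 Fr -5.10 Fz 6.28 op 0.202 tq -0.19
t10.30 th 0.7117 R 119.9 yaw 0.721 z 89.5 Ft -7.51 Fr -5.31 Fz 6.40 op 0.199 tq -0.16
t10.35 th 0.7116 R 119.9 yaw 0.721 z 89.5 Ft -6.48 Fr -5.27 Fz 6.96 op 0.202 tq -0.16
t10.40 th 0.7119 R 119.8 yaw 0.721 z 89.5 Ft -6.35 Fr -5.55 Fz 7.69 op 0.206 tq -0.18
```

Emit:
{"name": "carry_out", "arguments": {"rows": "0.15 0.01 0.035 0 -0.0625; 0.15 0 0 0 0"}}

```text
clock: 10.65
eef_pos: [494.0, -107.8, 89.5]
tcp_rot: [-3.14, -0.001, 0.73]
contact_force: [-1.9, 7.1, 7.8]
opening: 0.2
```

```bash
python3 -c "
from h import *
rep(2)"
```

```text
t10.65 th 0.7192 R 119.8 yaw 0.730 z 89.5 Ft -6.51 Fr -3.32 Fz 7.81 op 0.200 tq -0.12
t10.70 th 0.7190 R 119.8 yaw 0.729 z 89.5 Ft -7.53 Fr -3.79 Fz 7.66 op 0.204 tq -0.19
```

Emit:
{"name": "carry_out", "arguments": {"rows": "0.15 0.005 0.035 0 -0.0625; 0.15 0 0 0 0"}}

```text
clock: 10.95
eef_pos: [494.7, -108.6, 89.5]
tcp_rot: [-3.14, -0.0, 0.738]
contact_force: [-2.6, 6.9, 9.0]
opening: 0.205
```

Emit:
{"name": "carry_out", "arguments": {"rows": "0.15 0.002 0.035 0 -0.0625; 0.15 0 0 0 0"}}

```text
clock: 11.2
eef_pos: [495.6, -109.4, 89.5]
tcp_rot: [-3.14, -0.0, 0.747]
contact_force: [-2.6, 5.7, 7.4]
opening: 0.204
```

Emit:
{"name": "carry_out", "arguments": {"rows": "0.15 0.0005 0.035 0 -0.0625; 0.15 0 0 0 0"}}

```text
clock: 11.45
eef_pos: [496.1, -110.1, 89.5]
tcp_rot: [-3.14, -0.0, 0.756]
contact_force: [-2.7, 7.3, 7.6]
opening: 0.201
```

Emit:
{"name": "carry_out", "arguments": {"rows": "0.15 0.0005 0.035 0 -0.0625; 0.15 0 0 0 0"}}

```text
clock: 11.7
eef_pos: [496.9, -110.9, 89.5]
tcp_rot: [-3.14, -0.0, 0.765]
contact_force: [-2.2, 6.6, 8.4]
opening: 0.202
```

Emit:
{"name": "carry_out", "arguments": {"rows": "0.15 0.0005 0.035 0 -0.0625; 0.15 0 0 0 0"}}

```text
clock: 11.95
eef_pos: [497.6, -111.6, 89.5]
tcp_rot: [-3.14, -0.0, 0.773]
contact_force: [-2.5, 6.8, 9.0]
opening: 0.203
```

Emit:
{"name": "carry_out", "arguments": {"rows": "0.15 0.0005 0.035 0 -0.0625; 0.15 0 0 0 0"}}

```text
clock: 12.2
eef_pos: [498.3, -112.3, 89.5]
tcp_rot: [-3.14, -0.0, 0.782]
contact_force: [-2.8, 6.5, 8.4]
opening: 0.204
```

Emit:
{"name": "carry_out", "arguments": {"rows": "0.15 0.0005 0.035 0 -0.0625; 0.15 0 0 0 0"}}

```text
clock: 12.45
eef_pos: [499.1, -113.1, 89.5]
tcp_rot: [-3.14, -0.0, 0.791]
contact_force: [-2.7, 7.3, 7.7]
opening: 0.2
```

Emit:
{"name": "carry_out", "arguments": {"rows": "0.15 0.0005 0.035 0 -0.0625; 0.15 0 0 0 0"}}

```text
clock: 12.7
eef_pos: [499.8, -113.8, 89.5]
tcp_rot: [-3.14, -0.0, 0.799]
contact_force: [-2.8, 6.5, 8.6]
opening: 0.208
```

Emit:
{"name": "carry_out", "arguments": {"rows": "0.15 0.0005 0.035 0 -0.0625; 0.15 0 0 0 0"}}

```text
clock: 12.95
eef_pos: [500.4, -114.4, 89.5]
tcp_rot: [-3.14, -0.0, 0.808]
contact_force: [-3.4, 7.0, 9.7]
opening: 0.199
```

Emit:
{"name": "carry_out", "arguments": {"rows": "0.15 0.0005 0.035 0 -0.0625; 0.15 0 0 0 0"}}

```text
clock: 13.2
eef_pos: [500.7, -114.6, 89.4]
tcp_rot: [-3.138, -0.0, 0.817]
contact_force: [-4.2, 10.8, 11.3]
opening: 0.207
```

```bash
python3 -c "
from h import *
rep(4)"
```

```text
t13.20 th 0.7988 R 119.8 yaw 0.817 z 89.4 Ft -10.49 Fr -4.85 Fz 11.26 op 0.207 tq -0.20
t13.25 th 0.7983 R 119.8 yaw 0.817 z 89.4 Ft -9.96 Fr -4.36 Fz 11.19 op 0.205 tq -0.17
t13.30 th 0.7984 R 119.8 yaw 0.816 z 89.4 Ft -10.71 Fr -4.31 Fz 11.44 op 0.199 tq -0.21
t13.35 th 0.7984 R 119.8 yaw 0.817 z 89.4 Ft -10.66 Fr -4.73 Fz 11.18 op 0.205 tq -0.13
```

Emit:
{"name": "carry_out", "arguments": {"rows": "0.15 0.0006 -0.07 0 0.125; 0.15 0.0006 -0.07 0 0.125; 0.15 0 0 0 0; 0.15 0 0 0 0"}}

```text
clock: 13.85
eef_pos: [498.2, -112.1, 89.5]
tcp_rot: [-3.14, -0.0, 0.782]
contact_force: [-2.3, 7.8, 9.1]
opening: 0.201
```

```bash
python3 -c "
from h import *
rep(3)"
```

```text
t13.85 th 0.7686 R 119.7 yaw 0.782 z 89.5 Ft -7.14 Fr -3.87 Fz 9.10 op 0.201 tq -0.04
t13.90 th 0.7686 R 119.7 yaw 0.782 z 89.5 Ft -7.29 Fr -3.53 Fz 8.99 op 0.205 tq -0.07
t13.95 th 0.7686 R 119.7 yaw 0.782 z 89.5 Ft -7.68 Fr -3.04 Fz 8.26 op 0.202 tq -0.05
```

Still pulling at 0.03 rad back; ease on in small steps.

Emit:
{"name": "carry_out", "arguments": {"rows": "0.15 0.0006 -0.07 0 0.125; 0.15 0 0 0 0; 0.15 0 0 0 0"}}

```text
clock: 14.32
eef_pos: [496.9, -110.7, 89.5]
tcp_rot: [-3.14, -0.0, 0.765]
contact_force: [-2.8, 7.2, 8.0]
opening: 0.204
```

```bash
python3 -c "
from h import *
rep(3)"
```

```text
t14.32 th 0.7528 R 119.7 yaw 0.765 z 89.5 Ft -7.12 Fr -2.98 Fz 7.96 op 0.204 tq -0.11
t14.38 th 0.7528 R 119.7 yaw 0.765 z 89.5 Ft -6.16 Fr -3.64 Fz 8.14 op 0.203 tq -0.00
t14.43 th 0.7528 R 119.7 yaw 0.765 z 89.5 Ft -5.79 Fr -3.24 Fz 8.68 op 0.201 tq -0.08
```

Emit:
{"name": "carry_out", "arguments": {"rows": "0.15 0.0006 -0.07 0 0.125; 0.15 0 0 0 0; 0.15 0 0 0 0"}}

```text
clock: 14.8
eef_pos: [496.1, -109.8, 89.5]
tcp_rot: [-3.142, -0.001, 0.748]
contact_force: [-0.5, 3.2, 5.0]
opening: 0.202
```

```bash
python3 -c "
from h import *
rep(3)"
```

```text
t14.80 th 0.7426 R 119.6 yaw 0.748 z 89.5 Ft -2.65 Fr -1.81 Fz 4.97 op 0.202 tq 0.13
t14.85 th 0.7428 R 119.6 yaw 0.748 z 89.5 Ft -3.11 Fr -1.57 Fz 5.96 op 0.206 tq 0.06
t14.90 th 0.7427 R 119.6 yaw 0.748 z 89.5 Ft -3.64 Fr -2.36 Fz 5.32 op 0.201 tq 0.03
```

Emit:
{"name": "carry_out", "arguments": {"rows": "0.15 0.0003 -0.035 0 0.0625; 0.15 0 0 0 0; 0.15 0 0 0 0"}}

```text
clock: 15.28
eef_pos: [495.7, -109.3, 89.5]
tcp_rot: [3.141, -0.001, 0.739]
contact_force: [1.5, 1.7, 5.3]
opening: 0.204
```

```bash
python3 -c "
from h import *
rep(3)"
```

```text
t15.28 th 0.7380 R 119.6 yaw 0.739 z 89.5 Ft -0.28 Fr -2.27 Fz 5.30 op 0.204 tq 0.12
t15.32 th 0.7383 R 119.6 yaw 0.739 z 89.6 Ft -0.28 Fr -2.49 Fz 6.27 op 0.206 tq 0.19
t15.38 th 0.7379 R 119.6 yaw 0.739 z 89.5 Ft -0.67 Fr -2.79 Fz 6.45 op 0.205 tq 0.14
```

Emit:
{"name": "carry_out", "arguments": {"rows": "0.15 0.0003 -0.03 0 0.06; 0.15 0 0 0 0; 0.15 0 0 0 0"}}

```text
clock: 15.75
eef_pos: [495.4, -108.9, 89.6]
tcp_rot: [3.14, -0.001, 0.731]
contact_force: [3.5, 1.4, 5.4]
opening: 0.202
```

```bash
python3 -c "
from h import *
rep(3)"
```

```text
t15.75 th 0.7332 R 119.5 yaw 0.731 z 89.6 Ft 1.37 Fr -3.50 Fz 5.35 op 0.202 tq 0.17
t15.80 th 0.7333 R 119.6 yaw 0.731 z 89.6 Ft 0.94 Fr -1.04 Fz 5.75 op 0.205 tq 0.16
t15.85 th 0.7335 R 119.5 yaw 0.731 z 89.6 Ft 1.59 Fr -1.04 Fz 6.15 op 0.204 tq 0.20
```

The pull has vanished and reversed, so the catch holds the arm. Opening and lifting off.

Emit:
{"name": "carry_out", "arguments": {"rows": "0.2 0 0.03 0 0; 0.3 0 0 0 0; 0.4 0 0 0 0; 0.5 0 0 0 0; 0.6 0 0 0 0; 0.6 0 0 0 0; 0.6 0 0 -0.5 0; 0.6 0 0 -1 0; 0.6 0 0 -1 0; 0.6 0 0 -1 0; 0.6 0 0 0 0"}}

```text
clock: 17.23
eef_pos: [496.7, -109.7, 197.3]
tcp_rot: [3.137, -0.003, 0.731]
contact_force: [-0.2, -0.7, -0.3]
opening: 0.602
```

```bash
python3 - <<'E'
from h import *
s=r.grab_frame("scene");t=r.grab_frame("top");rep(1); print(r.sense()["qpos"].round(2))
cv2.imwrite("pics/s2.png",cv2.resize(s[110:290,150:440],None,fx=2.7,fy=2.7,interpolation=cv2.INTER_CUBIC))
cv2.imwrite("pics/t2.png",t)
E
```

```text
t17.32 th 0.7345 R 120.1 yaw 0.731 z 194.7 Ft 0.65 Fr -0.20 Fz 0.55 op 0.599 tq 0.03
[-0.22  0.24  1.94 -0.    0.96  0.62]
```

View pics/s2.png

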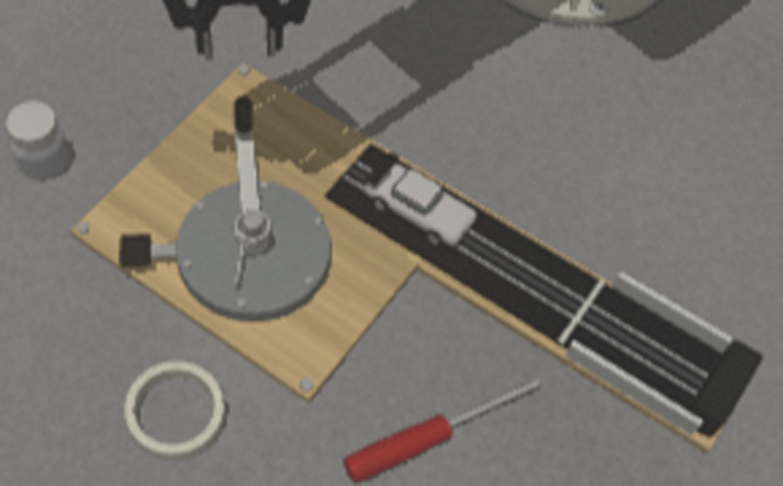

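The arm stands drawn back and held (knob at crop (244,115)), the car hasn't moved, and the hand is clear. Now to the paddle with the jaws shut.

Emit:
{"name": "carry_out", "arguments": {"rows": "0 0.65 0.62 0 0; 0 0.65 0.62 0 0; 0 0.65 0.62 0 0; 0 0.65 0.62 0 0; 0 0.64 0.61 0 0; 0 0.64 0.61 0 0; 0 0 0 0 0; 0 0 0 0 0; 0 0 0 0.5 0; 0 0 0 1 0; 0 0 0 1 0; 0 0 0 0 0"}}

```text
clock: 18.82
eef_pos: [653.2, -114.0, 116.2]
tcp_rot: [-3.137, 0.004, 0.731]
contact_force: [0.2, 0.5, 0.4]
opening: -0.002
```

```bash
python3 - <<'E'
from h import *
s=r.grab_frame("scene");t=r.grab_frame("top");rep(1); print(r.sense()["eef_pos"])
cv2.imwrite("pics/s3.png",cv2.resize(s[110:290,150:440],None,fx=2.7,fy=2.7,interpolation=cv2.INTER_CUBIC))
cv2.imwrite("pics/t3.png",t)
E
```

```text
t18.93 th 2.2569 R 112.6 yaw 0.731 z 119.3 Ft -0.24 Fr 0.74 Fz 0.85 op -0.001 tq -0.06
[ 655.57961165 -114.36832096  119.30943274]
```

View pics/s3.png

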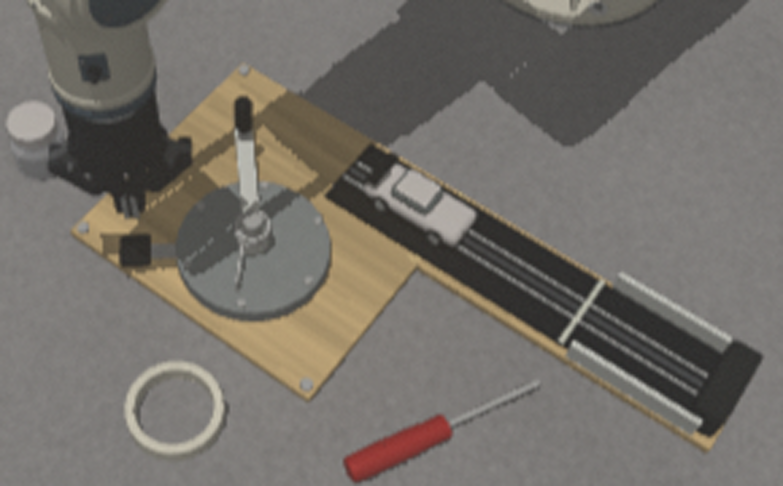

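Emit:
{"name": "carry_out", "arguments": {"rows": "0 0 0 0.5 0; 0 0 0 0.6 0; 0 0 0 0.5 0; 0 0 0 0.2 0; 0 0 0 0 0; 0 0 0 0 0; 0 0 0 0 0"}}

```text
clock: 19.8
eef_pos: [656.3, -114.4, 65.8]
tcp_rot: [3.141, -0.001, 0.731]
contact_force: [0.1, 0.1, -0.0]
opening: -0.004
```

```bash
python3 - <<'E'
from h import *
s=r.grab_frame("scene");rep(1); q=r.sense();print(q["eef_pos"])
x,y,z=q["eef_pos"]
print(proj("scene",[x,y,z-22]),proj("scene",[657.5,-114.5,34]))
cv2.imwrite("pics/s4.png",cv2.resize(s[150:240,150:280],None,fx=5,fy=5,interpolation=cv2.INTER_CUBIC))
E
```

```text
t19.85 th 2.2611 R 113.0 yaw 0.731 z 65.7 Ft -0.10 Fr -1.18 Fz 0.32 op -0.002 tq 0.06
[ 656.22077159 -114.40877909   65.72306562]
[199.22743797 198.41356456] [199.2750841  200.66105761]
```

View pics/s4.png

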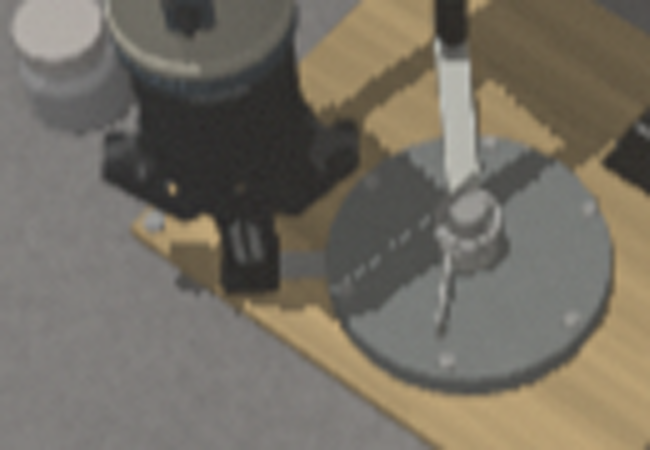

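Fingers are centred over the paddle (crop ~(250,260)). Pressing gently.

Emit:
{"name": "carry_out", "arguments": {"rows": "0 0.02 0.01 0.15 0; 0 0 0 0.15 0; 0 0 0 0.05 0; 0 0 0 0 0; 0 0 0 0 0"}}

```text
clock: 20.48
eef_pos: [656.5, -114.2, 55.0]
tcp_rot: [-3.141, 0.0, 0.731]
contact_force: [-1.3, 0.7, 5.6]
opening: -0.001
```

Emit:
{"name": "carry_out", "arguments": {"rows": "0 0 0 0.05 0; 0 0 0 0.05 0; 0 0 0 0 0"}}

```text
clock: 20.85
eef_pos: [656.5, -114.1, 52.5]
tcp_rot: [-3.142, 0.0, 0.731]
contact_force: [-4.3, 1.7, 10.3]
opening: -0.001
```

```bash
python3 - <<'E'
from h import *
s=r.grab_frame("scene");q=r.sense();print(q["eef_pos"],q["contact_force"],q["wrist_torque"])
cv2.imwrite("pics/s5.png",cv2.resize(s[130:280,150:440],None,fx=2.7,fy=2.7,interpolation=cv2.INTER_CUBIC))
E
```

```text
[ 656.54988844 -114.13625253   52.53550663] [-2.9906579   0.67594535  9.80318025] [ 0.13120195  0.5629035  -0.00077101]
```

View pics/s5.png

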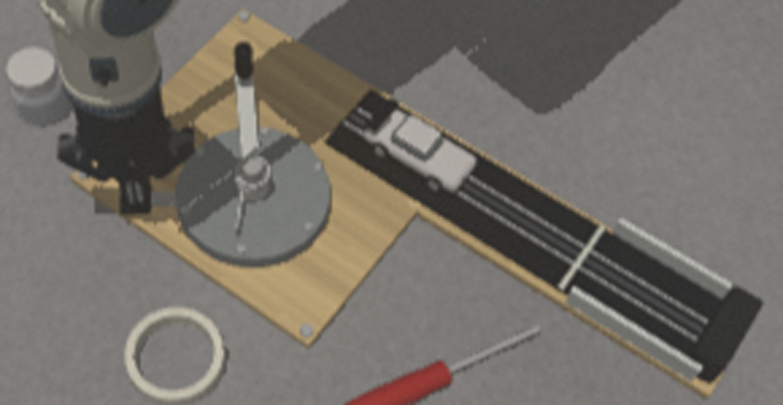

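Emit:
{"name": "carry_out", "arguments": {"rows": "0 0 0 0.05 0; 0 0 0 0 0; 0 0 0 0 0"}}

```text
clock: 21.28
eef_pos: [656.6, -114.2, 50.3]
tcp_rot: [3.142, -0.0, 0.731]
contact_force: [-1.0, 1.0, 3.5]
opening: -0.001
```

Force dropped from 10 to 3.5 N, so the catch probably let go. Lifting off.

Emit:
{"name": "carry_out", "arguments": {"rows": "0 0 0 -0.2 0; 0 0 0 -0.5 0; 0 0 0 -1 0; 0 0 0 -1 0; 0 0 0 -1 0; 0 0 0 -1 0; 0 0 0 0 0; 0 0 0 0 0; 0 0 0 0 0; 0 0 0 0 0"}}

```text
clock: 22.52
eef_pos: [656.1, -114.1, 190.2]
tcp_rot: [-3.14, 0.001, 0.731]
contact_force: [0.8, -0.5, 0.3]
opening: 0.001
```

```bash
python3 - <<'E'
from h import *
s=r.grab_frame("scene");t=r.grab_frame("top");q=r.sense();print(q["eef_pos"],q["contact_force"])
cv2.imwrite("pics/s6.png",cv2.resize(s[110:290,150:440],None,fx=2.7,fy=2.7,interpolation=cv2.INTER_CUBIC))
cv2.imwrite("pics/t6.png",t)
E
```

```text
[ 656.26889088 -114.10564474  190.49295371] [ 1.58327695  0.49399249 -0.08167716]
```

View pics/s6.png

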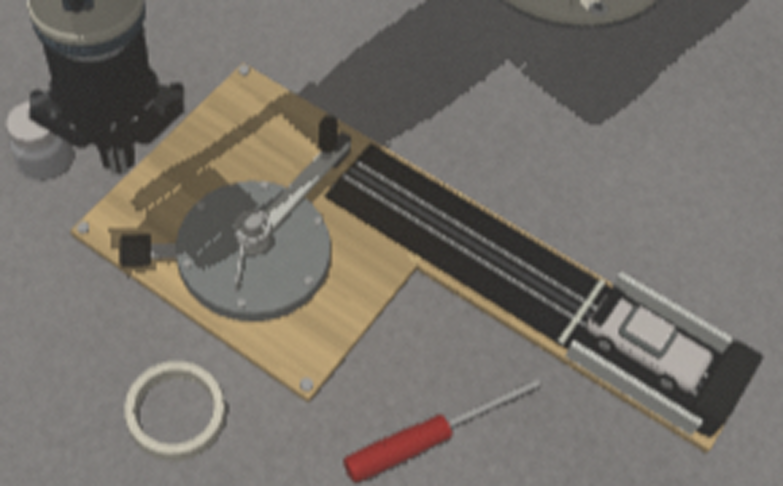

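View pics/t6.png

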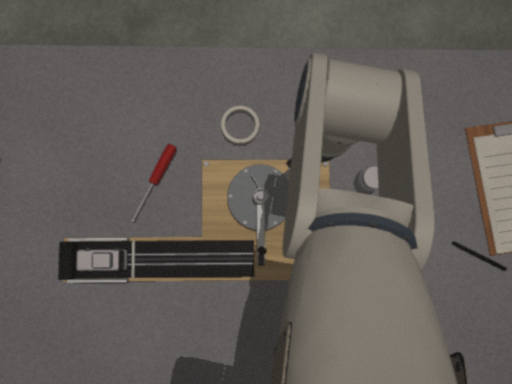

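Emit:
{"name": "carry_out", "arguments": {"rows": "0 0 0 0 0; 0 0 0 0 0; 0 0 0 0 0; 0 0 0 0 0; 0 0 0 0 0; 0 0 0 0 0"}}

```text
clock: 23.38
eef_pos: [656.5, -114.2, 191.2]
tcp_rot: [3.142, -0.0, 0.731]
contact_force: [0.5, -1.0, -0.4]
opening: -0.004
```

```bash
python3 - <<'E'
from h import *
a=cv2.imread("pics/t6.png");t=r.grab_frame("top")
for i in(a,t):
    g=cv2.cvtColor(i,6)[250:270,60:127]; m=cv2.inRange(g,100,255)
    n,l,st,ce=cv2.connectedComponentsWithStats(m); k=1+np.argmax(st[1:,4]); x=st[k,0]+60
    print(st[k],onz("top",(x+st[k,2],260),45),onz("top",(x,260),45))
E
```

```text
[ 17   0  41  20 684] [441.14712453 286.12011058  45.        ] [440.97229758 376.00762057  45.        ]
[ 17   0  41  20 684] [441.14712453 286.12011058  45.        ] [440.97229758 376.00762057  45.        ]
```

```bash
python3 -c "
from rig import r
print(r.sign_off())"
```

```text
the job is handed in; nothing more can be done
None
```

The car is launched and at rest in the end bay, and I handed the job in at about 23 s. No verdict was reported.

- **Drawing back:** I gripped the knob and drew the striker along its arc, using small steps from 0.70 rad. At about 0.80 rad the arm met its back stop, which I loaded about 3.5 N above the spring's pull. Easing back, the pull vanished at about 0.74 rad and then reversed, so the catch was holding. I opened the gripper and lifted clear. A picture then showed the arm still drawn back and the car unmoved.
- **Trigger:** I pressed the paddle with the jaws shut. The force rose to about 10 N, above the 5 to 9 N given for the catch, then dropped to 3.5 N as it let go, and I lifted off.
- **Last checks:**
  - The car measures about 0.21 m along its slot, against the 0.17 m needed. It was in the same place in two pictures 0.9 s apart.
  - The striker is back in its relaxed position and the paddle looks up.
  - The tape and screwdriver look unmoved. So does the jar, though the arm partly hid it.
  - The robot is clear, with its fingertips about 170 mm above the bench and reading only sensor noise.
- **Disagreement:** my two camera estimates of the paddle's position differed by about 6 mm. I used the top view because it matched the given 115 mm from the pivot.

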